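# Centre a trophy base on the spray stand

## Task

Pick up the loose round silver trophy base by its hub and set it on the small dark platform of the spray stand so that it is centred, with no edge overhanging, and sits flat and fully home over the platform's brass button. The platform is clamped a little off the middle of its stand, so feel for the place with light, steady pressure: do not drop the base or bear down hard (stay well under 25 N). Let go of it when it is home, and leave the other pieces where they are.

Things in the scene. Friction and masses are not known exactly. Their poses are not given: they have to be found in the camera images.
- base: The round trophy base, satin silver, loose, standing on the bench hub up: a disc 84 mm in diameter and 14 mm thick with a plain round hub 24 mm in diameter standing 40 mm high in its middle (54 mm overall), about 0.2 to 0.35 kg. Its underside has a round recess in the exact middle, 28 mm in diameter and 6 mm deep, open downwards. Origin: centre of the underside; z up along the hub.
- stand: The spray stand, fixed to the bench: dark round foot 110 mm across, 32 mm steel pillar, and clamped on it a dark round platform 96 mm across and 6 mm thick, its level face 60 mm above the bench. It does not give when pressed. The platform's middle lies 4 to 7 mm sideways of the pillar's axis, in a direction that is random and not reported. Origin: on the pillar's axis at bench level, z up.
- stand_top (a point): Point on the pillar's axis, level with the platform's face. A brass button, 24 mm across and 4 mm high, 1 mm chamfer, stands in the exact middle of the platform, so 4 to 7 mm from here. It fits the base's recess with 2 mm to spare all round. Until the recess finds it, the base rides up to 4 mm too high on it (a little tipped if let go); then it drops flat, no edge overhanging.
- square: Bystander: square silver plate 100 x 100 x 8 mm with a small hub to 32 mm height; loose. Origin: centre of the underside.
- puck: Bystander: dull grey round weight, 76 mm in diameter, 26 mm high, with a thin upright steel rod to 111 mm height; loose. Origin: centre of the underside.
- tennis: Bystander: silver ball 66 mm in diameter on a lying steel rod about 150 mm long; loose. Origin: where the ball stands on the bench.
- golf: Bystander: silver ball 42 mm in diameter on a lying steel rod about 130 mm long; loose. Origin: where the ball stands on the bench.
- dart: Bystander: a silver dart lying on the bench, about 165 mm long; loose. Origin: middle of its length on the bench.
- tin: Bystander: a plain metal tin 60 mm in diameter, 75 mm high; loose. Origin: centre of the underside.
Mind the look-alikes: they are no part of the job. Leave any green look-alike of the base alone. What is shaped like the stand but blue is not meant.

How it is judged:
By the outcome, as a careful person would: the job done as asked, in the order asked, and still so for the second after the job is handed in, with the robot touching nothing.
It also fails if it takes over 67 s, if anything falls off the work surface, if the arm or the gripper's body presses on something with over 40 N, if the wrist force passes 120 N, or if a joint passes its speed limit or range.

## Robot

A 6-joint arm with a two-finger parallel gripper is mounted at the origin on the work surface. World frame = base frame: x ahead of the robot, y to its left, z up, the work surface at z = 0. Lengths are in m, angles in degrees, forces in N, time in s.
With the tool pointing down it reaches from about 0.25 to 0.725 m from the base axis. Payload 9.7 kg.
Tool frame: the origin (TCP) lies at the very end of the fingers, on their centre line; the grasp point (between the pads) lies grasp_offset behind it (grasp_offset is the distance from the TCP to the grasp point, in m); z points along the fingers, y is the line along which they close (so a half turn about z gives the same grasp; the last joint's range is limited). The gripper opens to 85 mm and grips with 20 to 120 N. Pads are 22 mm wide; open, the fingers measure 114 mm over their backs; the gripper's body (76 mm by 85 mm) begins 54 mm behind the grasp point. The pads swing forward as they close: fully open they stand 13 mm farther back than shut.
Start: joints at [-71.734, 4.979, 10.078, 95.1, 0, 90], TCP at [0.172, -0.522, 0.231] pointing down, gripper open.
Joint ranges: [-179.16, 179.16], [-48.56, 103.87], [-65.8, 70.77], [-126.05, 130.52], [-82.76, 87.17], [-180, 180]. Speed limits (degrees/s): [127.2, 127.2, 147.25, 180, 180, 180].

## Interface

Orientations are given as [roll, pitch, yaw] about the fixed x, y, z axes, in that order (R = Rz(yaw) Ry(pitch) Rx(roll)).
In Python, from workcell import get_obs, camera, calibration, job_done, recognise, cut_out, mark_of, grasp_offset gives the robot as it stands.
- The arm moves only by the tool servo_tool, never from a script. Its argument "moves" is a list of rows, each a list of 3 entries, a list of its own where there are three numbers: the turn, a rotation vector about the tool's x, y, z in degrees, then the shift along the tool's x, y, z in m, then the opening in per cent of the stroke, from 0 (shut) to 100 (fully open). In form: [[[ax, ay, az], [x, y, z], claw], ...]. A call has 1 to 12 rows; each row shifts and turns the commanded pose from where the row before left it, along the tool's axes as they then stand; what a row does not reach is not made up. A row lasts 1/10 s, in which the tool goes at most 50 mm and 8.59 degrees, less where a joint would pass 70% of its speed; a pose out of reach is approached as far as the arm can. A call is refused whole if a number of a shift passes 0.05 or a number of a turn 8.59, either way. A call with a gripper value outside its range is refused whole. The fingers move at their own pace and stop on an object; "force" is the grip in N (left out, the last holds). Time passes only in rows, so rows that do not move let the fingers close. It gives the time, the measured TCP pose, the force, the opening and the grip force at its end, in the units of the state.
- get_obs(): the state, without advancing time (a new reading comes with each control period).
- camera(name): name is "scene" or "side" or "wrist"; returns (picture, depth): 400x640x3 uint8, red, green, blue; 400x640 float32, m along the optical axis (not along the pixel's ray), 0 where there is no reading.
- calibration(name): a dict with "camera_matrix" (3x3 intrinsics, pixels), "R" (3x3) and "t" (3): a world point X has camera coordinates R X + t. Camera axes: x right, y down, z forward; pixel columns grow to the right and rows downward; lengths in m; the calibration is good to about 2 mm. The wrist camera is an equidistant fisheye: a pixel r from the principal point sees the ray r / f radians off the axis. A picture is of the moment at which its call begins: read the wrist's pose just before it. calibration takes no time and is no camera call; for the wrist camera it gives the pose at the moment of the call.
- job_done(): hands the job in; it is judged then, once.
Trained networks look in the newest picture that a camera, given by its name, has taken for a name from the list of things; names that differ only in an ending like _2 or _b are one class to them, and where a whole thing is asked for, a point or a joint stands for the part that bears it (a point fixed in the world has none). Each returns a list of dicts, best first, with "score" (0 to 1); they miss things now and then, are a little off and sometimes report something else, mostly with a low value. They report only what shows in the picture. A call takes as long as a camera call. They do not tell look-alikes from the thing itself.
- recognise(name, camera): "xyz" ([x, y, z] in m, in the coordinates of the camera as it stood for that picture, good to about 4 mm: the middle of the surface that is visible of it).
- cut_out(name, camera): "mask" (400x640 bool, what is visible of it).
- mark_of(name, camera): "xyz" ([x, y, z] in m, in the coordinates of the camera as it stood for that picture, good to about 4 mm: a listed point, or the origin of a listed thing).
The state is a dict: "time": time; "q": joint angles; "qd": joint speeds; "joint_efforts": joint torques, N m; "ee_pos": TCP position; "tcp_rot": TCP orientation; "wrist_force": force on the tool from outside, world axes, zero at the start; "torque": the same for the moment, N m; "opening": finger opening in m; "grasp_force": force on a finger pad.
Only numpy, scipy, OpenCV 4.12 (cv2) and the standard library are available. Lean on these libraries where they do the work, as an engineer would, in place of code of your own. Each camera call takes 0.05 s, during which the arm holds its last target. There are 200 camera calls.

## Working session

There is one attempt and no reset: what is moved stays moved. The work goes in short steps, Python scripts to look and compute and a tool call to move; the robot and the scene stay as the last step left them, time stands still between calls to the robot, and variables do not carry over. Pictures are saved under pics/ and viewed, at most 10 in all, crops included, and the job is handed in when it is done.

Besides the shell and the picture viewer there is one more tool, called after "Call:" as name(argument=value, ...), one argument or row to a line, values as JSON. servo_tool: Moves the arm, as the interface text tells. Its arguments: {"type":"object","properties":{"moves":{"type":"array"},"force":{"type":"number"}},"required":["moves"]}

```bash
mkdir -p pics
cat > h.py <<'E'
import numpy as np, cv2
from workcell import *
def towld(p,c):
    return np.array(c["R"]).T@(np.array(p)-np.array(c["t"]))
def proj(X,c):
    p=np.array(c["R"])@np.array(X)+np.array(c["t"]); q=np.array(c["camera_matrix"])@p; return (q[:2]/q[2]).round()
E
python3 - <<'E'
from h import *
print(get_obs(), grasp_offset)
ims=[]
for n in("scene","side"):
    im,d=camera(n); c=calibration(n); cv2.imwrite(f"pics/{n}0.png",im[:,:,::-1])
    for t in("base","stand"):
        for r in mark_of(t,n)[:4]: print(n,t,round(r["score"],2),towld(r["xyz"],c).round(3),proj(towld(r["xyz"],c),c))
    for r in mark_of("stand_top",n)[:4]: print(n,"top",round(r["score"],2),towld(r["xyz"],c).round(3))
E
```

```text
{'time': 0.0, 'q': array([-7.17338816e+01,  5.01110389e+00,  1.00365790e+01,  9.50990671e+01,
       -1.30383712e-04,  9.00004487e+01]), 'qd': array([-0.10230055, -0.03570481, -0.08175501,  0.03748217, -0.00811059,
       -0.05229973]), 'joint_efforts': array([ 2.23514733e-03, -5.20383668e+01,  4.64808297e+01,  1.61944132e-02,
        1.50058768e-04, -3.41220300e-05]), 'ee_pos': array([ 0.17231971, -0.52208414,  0.23060206]), 'tcp_rot': array([-1.79926408e+02,  1.30959913e-04,  1.82656699e+01]), 'wrist_force': array([-0.1901704 ,  0.25798269,  0.43847922]), 'torque': array([-0.0736605 ,  0.04112044, -0.03565969]), 'grasp_force': 0.0, 'opening': 0.08518119707630564} 0.0187
scene base 0.97 [ 0.614 -0.431  0.001] [190. 271.]
scene base 0.96 [ 0.605 -0.287  0.   ] [240. 257.]
scene base 0.59 [ 0.737 -0.246 -0.001] [264. 289.]
scene stand 0.85 [ 0.498  0.11  -0.002] [355. 203.]
scene stand 0.61 [0.336 0.18  0.002] [358. 167.]
scene top 0.97 [0.494 0.106 0.056]
scene top 0.76 [0.338 0.182 0.065]
side base 0.83 [ 0.617 -0.43   0.004] [397. 343.]
side base 0.81 [ 0.741 -0.246  0.002] [421. 261.]
side base 0.55 [ 0.605 -0.288  0.004] [372. 285.]
side stand 0.91 [0.497 0.106 0.   ] [298. 177.]
side stand 0.63 [ 0.336  0.186 -0.   ] [241. 167.]
side stand 0.61 [ 0.429  0.372 -0.   ] [264. 125.]
side top 0.94 [0.496 0.11  0.059]
side top 0.89 [0.338 0.182 0.061]
```

View pics/scene0.png

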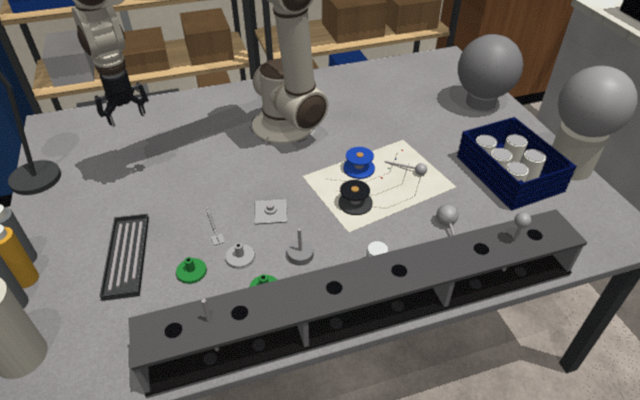

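View pics/side0.png

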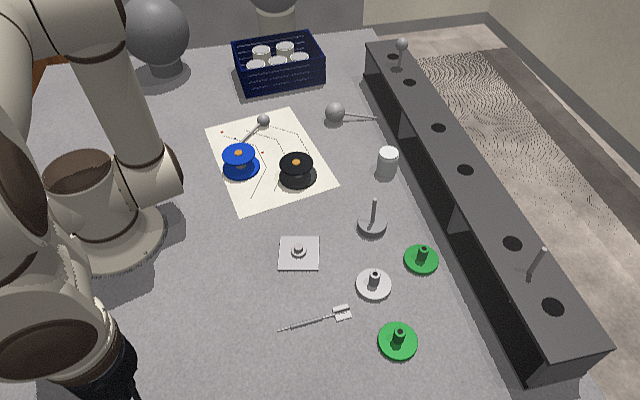

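Scene picture: candidates for the base are the silver disc with hub at (240,255), green look-alikes at (190,268) and (263,285), the square plate (270,211) and the puck (300,252). I choose the silver one at (240,255). For the stand, the dark one at (355,195) is meant, and the blue one at (360,160) is not. Side picture agrees: silver base (374,283), dark stand (297,168).

```bash
cat >> h.py <<'E'
def cloud(d,c):
    v,u=np.mgrid[0:400,0:640]; K=np.array(c["camera_matrix"])
    P=np.stack([(u-K[0,2])/K[0,0]*d,(v-K[1,2])/K[1,1]*d,d],-1)
    return (P-np.array(c["t"]))@np.array(c["R"])
def brass(im,W,xy,r=.04):
    h=cv2.cvtColor(im,cv2.COLOR_RGB2HSV)
    return (np.hypot(W[...,0]-xy[0],W[...,1]-xy[1])<r)&(h[...,1]>100)&(h[...,0]<30)&(h[...,2]>70)
E
python3 - <<'E'
from h import *
crops=[]
for n in("scene","side"):
    im,d=camera(n); c=calibration(n); W=cloud(d,c)
    m=brass(im,W,(.496,.108)); vv,uu=np.nonzero(m)
    print(n,"brass",m.sum(),W[m].mean(0).round(4))
    near=np.hypot(W[...,0]-.605,W[...,1]+.287)<.05
    hub=near&(W[...,2]>.047)
    disc=near&(W[...,2]>.009)&(W[...,2]<.02)
    print("hub",hub.sum(),W[hub].mean(0).round(4),"disc mid",((W[disc].min(0)+W[disc].max(0))/2).round(4))
    pl=(np.hypot(W[...,0]-.496,W[...,1]-.108)<.07)&(abs(W[...,2]-.061)<.006)
    p=W[pl]; print("platform mid",((p.min(0)+p.max(0))/2).round(4),np.ptp(p,axis=0).round(3),np.median(p[:,2]))
    for X in((.605,-.287,.02),(.496,.108,.05)):
        u,v=proj(X,c).astype(int); crops.append(cv2.resize(im[v-35:v+35,u-45:u+45],(360,280),interpolation=cv2.INTER_CUBIC))
cv2.imwrite("pics/crop.png",np.vstack([np.hstack(crops[:2]),np.hstack(crops[2:])])[:,:,::-1])
E
```

```text
scene brass 44 [0.4945 0.1055 0.061 ]
hub 49 [ 0.6104 -0.2892  0.052 ] disc mid [ 0.6117 -0.289   0.0143]
platform mid [0.4974 0.1035 0.061 ] [0.096 0.095 0.012] 0.0586608026685512
side brass 44 [0.4933 0.1056 0.0632]
hub 89 [ 0.6057 -0.2896  0.0534] disc mid [ 0.6064 -0.2878  0.0145]
platform mid [0.4927 0.1028 0.0609] [0.094 0.097 0.012] 0.06005233117929566
```

View pics/crop.png

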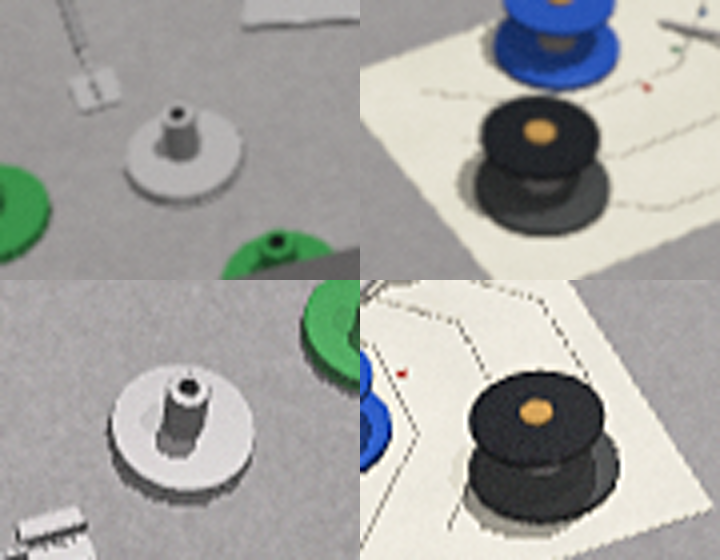

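Close crop shows the plain silver base with hub, not green, and the dark stand with its brass button. Turning to yaw 90 first makes tool x = world y and tool y = world x.

Call:
servo_tool(
  moves=[
    [[0,0,-7.97],[0,0,0],100],
    [[0,0,-7.97],[0,0,0],100],
    [[0,0,-7.97],[0,0,0],100],
    [[0,0,-7.97],[0,0,0],100],
    [[0,0,-7.97],[0,0,0],100],
    [[0,0,-7.97],[0,0,0],100],
    [[0,0,-7.97],[0,0,0],100],
    [[0,0,-7.97],[0,0,0],100],
    [[0,0,-7.97],[0,0,0],100],
  ],
)

```text
time: 1.4
ee_pos: [0.1724, -0.5223, 0.2313]
tcp_rot: [-180.0, 0.0, 90.3]
wrist_force: [0.4, 0.2, -0.2]
opening: 0.0856
grasp_force: 0.0
```

Call:
servo_tool(
  moves=[
    [[0,0,0],[0.01,0.018,0],100],
    [[0,0,0],[0.02,0.036,0],100],
    [[0,0,0],[0.02,0.036,0.005],100],
    [[0,0,0],[0.02,0.036,0.005],100],
    [[0,0,0],[0.02,0.036,0.01],100],
    [[0,0,0],[0.02,0.036,0.01],100],
    [[0,0,0],[0.02,0.036,0.01],100],
    [[0,0,0],[0.02,0.036,0.01],100],
    [[0,0,0],[0.02,0.036,0.01],100],
    [[0,0,0],[0.02,0.036,0.01],100],
    [[0,0,0],[0.02,0.036,0],100],
    [[0,0,0],[0.02,0.036,0],100],
  ],
)

```text
time: 2.6
ee_pos: [0.5876, -0.2911, 0.1608]
tcp_rot: [-180.0, -0.0, 90.0]
wrist_force: [-0.2, -1.3, 1.3]
opening: 0.0855
grasp_force: 0.0
```

Call:
servo_tool(
  moves=[
    [[0,0,0],[0.004,0.02,0],100],
    [[0,0,0],[0,0,0],100],
    [[0,0,0],[0,0,0],100],
  ],
)

```text
time: 2.9
ee_pos: [0.6063, -0.2881, 0.1607]
tcp_rot: [-179.9, -0.0, 90.0]
wrist_force: [0.1, -0.4, 0.3]
opening: 0.0856
grasp_force: 0.0
```

```bash
cat >> h.py <<'E'
def wcloud(d,c):
    K=np.array(c["camera_matrix"]); v,u=np.mgrid[0:400,0:640]
    a=(u-K[0,2])/K[0,0]; b=(v-K[1,2])/K[1,1]; r=np.hypot(a,b)+1e-9
    t=np.tan(np.minimum(r,1.4))/r
    return (np.stack([a*t*d,b*t*d,d],-1)-np.array(c["t"]))@np.array(c["R"])
E
python3 - <<'E'
from h import *
o=get_obs(); print(o["ee_pos"],o["tcp_rot"],o["q"].round(1),o["time"],o["wrist_force"])
c=calibration("wrist"); im,d=camera("wrist"); cv2.imwrite("pics/w1.png",im[:,:,::-1]); W=wcloud(d,c)
near=np.hypot(W[...,0]-.607,W[...,1]+.2885)<.055
near&=d>0
for lo,hi in((.048,.06),(.008,.02)):
    p=W[near&(W[...,2]>lo)&(W[...,2]<hi)]
    print(len(p),p.mean(0).round(4),((np.percentile(p,1,axis=0)+np.percentile(p,99,axis=0))/2).round(4),np.ptp(p,axis=0).round(3))
E
```

```text
[ 0.60632711 -0.28814584  0.16074757] [-1.79944458e+02 -1.46590722e-02  9.00316930e+01] [-25.4  21.4  21.7  90.4  -0.   64.6] 2.9 [ 0.09966666 -0.36328566  0.27320889]
600 [ 0.6066 -0.2853  0.0535] [ 0.6066 -0.286   0.052 ] [0.023 0.023 0.007]
4691 [ 0.6065 -0.2826  0.0136] [ 0.6067 -0.285   0.0135] [0.083 0.082 0.011]
```

View pics/w1.png

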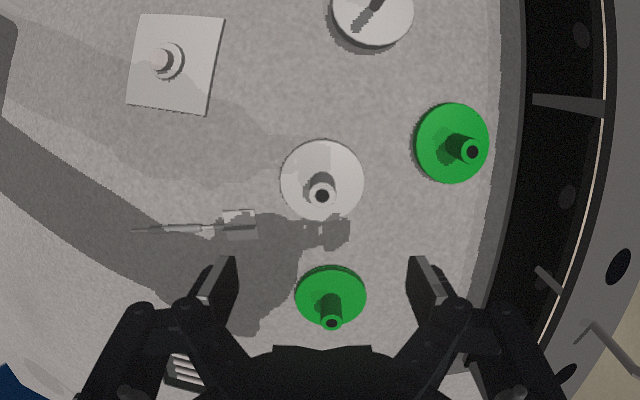

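The silver base is centred at pixel (322,180), with its hub mouth at (322,196). The green ones, at (451,143) and (331,295), are clear of the fingers.

Call:
servo_tool(
  moves=[
    [[0,0,0],[0.002,0,0.015],100],
    [[0,0,0],[0,0,0.02],100],
    [[0,0,0],[0,0,0.02],100],
    [[0,0,0],[0,0,0.02],100],
    [[0,0,0],[0,0,0.02],100],
    [[0,0,0],[0,0,0.02],100],
    [[0,0,0],[0,0,0.015],100],
    [[0,0,0],[0,0,0.007],100],
    [[0,0,0],[0,0,0],100],
  ],
)

```text
time: 3.85
ee_pos: [0.6056, -0.2864, 0.0236]
tcp_rot: [-179.9, -0.0, 90.0]
wrist_force: [0.0, 0.5, 0.2]
opening: 0.0853
grasp_force: 0.0
```

Call:
servo_tool(
  force=40,
  moves=[
    [[0,0,0],[0,0,0],60],
    [[0,0,0],[0,0,0],40],
    [[0,0,0],[0,0,0],32],
    [[0,0,0],[0,0,0],24],
    [[0,0,0],[0,0,0],15],
    [[0,0,0],[0,0,0],15],
    [[0,0,0],[0,0,0],15],
    [[0,0,0],[0,0,0],15],
    [[0,0,0],[0,0,0],15],
  ],
)

```text
time: 4.75
ee_pos: [0.6067, -0.2864, 0.0249]
tcp_rot: [180.0, 0.0, 90.0]
wrist_force: [-0.8, 0.1, 4.2]
opening: 0.0228
grasp_force: 39.6
```

Call:
servo_tool(
  force=50,
  moves=[
    [[0,0,0],[0,0,-0.003],10],
    [[0,0,0],[0,0,-0.01],10],
    [[0,0,0],[0,0,-0.02],10],
    [[0,0,0],[0,0,-0.025],10],
    [[0,0,0],[0,0,-0.025],10],
    [[0,0,0],[0,0,-0.025],10],
    [[0,0,0],[0,0,-0.015],10],
    [[0,0,0],[0,0,-0.005],10],
    [[0,0,0],[0,0,0],10],
    [[0,0,0],[0,0,0],10],
    [[0,0,0],[0,0,0],10],
  ],
)

```text
time: 5.85
ee_pos: [0.6059, -0.2861, 0.1509]
tcp_rot: [-179.9, -0.1, 90.0]
wrist_force: [-0.1, 0.7, -2.7]
opening: 0.0226
grasp_force: 49.2
```

Run:
```python
from h import *
o=get_obs(); print(o["ee_pos"],o["wrist_force"],o["torque"],o["opening"])
a,b=o["ee_pos"][:2]
for n in("scene","side"):
    im,d=camera(n); c=calibration(n); W=cloud(d,c); u,v=proj((a,b,.14),c).astype(int)
    if n=="side": cv2.imwrite("pics/s2.png",cv2.resize(im[max(v-75,0):v+75,max(u-100,0):u+100],None,fx=3,fy=3)[:,:,::-1])
    near=np.hypot(W[...,0]-a,W[...,1]-b)<.06
    im2=cv2.cvtColor(im,cv2.COLOR_RGB2HSV); 
    p=W[near&(W[...,2]>.10)&(W[...,2]<.16)&(im2[...,2]>120)]
    print(n,len(p),((p.min(0)+p.max(0))/2).round(4),np.ptp(p,axis=0).round(3))
```

```text
[ 0.60593571 -0.28611989  0.15085305] [-0.13975786  0.69041508 -2.67043179] [-0.00520571  0.02914897  0.00832434] 0.022644234698783478
scene 257 [ 0.6114 -0.2887  0.1351] [0.082 0.083 0.028]
side 552 [ 0.6058 -0.2944  0.1418] [0.083 0.071 0.033]
```

View pics/s2.png

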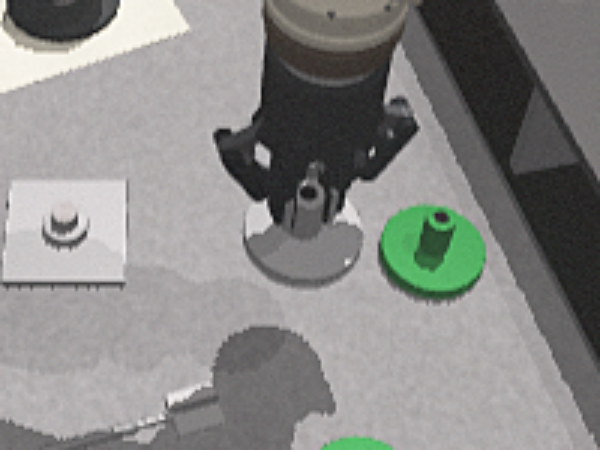

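Base is held upright by its hub (crop pixel about (305,230)), the bystanders are untouched, and the wrist reads 2.7 N. Next I carry it short of the stand and look at the button with the wrist camera.

Call:
servo_tool(
  moves=[
    [[0,0,0],[0.0,-0.005,-0.015],10],
    [[0,0,0],[0.01,-0.01,-0.01],10],
    [[0,0,0],[0.02,-0.012,0],10],
    [[0,0,0],[0.03,-0.013,0],10],
    [[0,0,0],[0.03,-0.013,0],10],
    [[0,0,0],[0.03,-0.013,0],10],
    [[0,0,0],[0.03,-0.013,0],10],
    [[0,0,0],[0.03,-0.013,0],10],
    [[0,0,0],[0.03,-0.01,0],10],
    [[0,0,0],[0.02,-0.006,0],10],
    [[0,0,0],[0.01,-0.004,0],10],
    [[0,0,0],[0,0,0],10],
  ],
)

```text
time: 7.15
ee_pos: [0.4942, -0.0456, 0.1783]
tcp_rot: [179.9, 0.0, 90.1]
wrist_force: [-0.2, 0.6, -1.7]
opening: 0.0225
grasp_force: 49.5
```

Call:
servo_tool(
  moves=[
    [[0,0,0],[0.01,0,0],10],
    [[0,0,0],[0.006,0,0],10],
    [[0,0,0],[0,0,0],10],
    [[0,0,0],[0,0,0],10],
    [[0,0,0],[0,0,0],10],
  ],
)

```text
time: 7.65
ee_pos: [0.4945, -0.0306, 0.1772]
tcp_rot: [-180.0, 0.0, 90.0]
wrist_force: [0.2, 0.1, -2.4]
opening: 0.0224
grasp_force: 49.5
```

Run:
```python
from h import *
o=get_obs(); print(o["ee_pos"],o["tcp_rot"],o["wrist_force"],o["time"],o["opening"])
c=calibration("wrist"); im,d=camera("wrist"); cv2.imwrite("pics/w2.png",im[:,:,::-1]); W=wcloud(d,c)
m=brass(im,W,(.494,.105),.03)
print(m.sum(),W[m].mean(0).round(4),((W[m].min(0)+W[m].max(0))/2).round(4),np.ptp(W[m],axis=0).round(3))
pl=(np.hypot(W[...,0]-.494,W[...,1]-.105)<.065)&(abs(W[...,2]-.06)<.005)&(d>0); p=W[pl]
print("plat",((p.min(0)+p.max(0))/2).round(4),np.ptp(p,axis=0).round(3),np.median(p[:,2]))
np.savez("w2.npz",W=W,im=im,d=d)
```

```text
[ 0.49449434 -0.03063006  0.17715437] [-1.79983582e+02  4.06476840e-03  8.99725600e+01] [ 0.17457203  0.05518788 -2.3832864 ] 7.65 0.02238125397004986
631 [0.494  0.1063 0.0636] [0.4942 0.1071 0.0624] [0.023 0.024 0.007]
plat [0.4937 0.0987 0.0603] [0.096 0.079 0.009] 0.059844746185763464
```

View pics/w2.png

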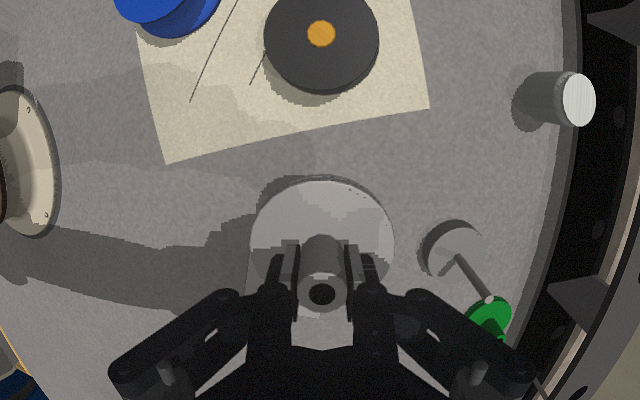

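The wrist picture shows the held base (disc about (322,240), hub mouth (322,293)) and the brass button at (321,33). Now I fit the disc centre in the same picture, for the relative offset.

Run:
```python
from h import *
from scipy.optimize import least_squares
z=np.load("w2.npz");W=z["W"]
m=(np.hypot(W[...,0]-.4945,W[...,1]+.032)<.055)&(z["d"]>0)&(W[...,2]>.150)&(W[...,2]<.175)
p=W[m]; print(len(p),np.median(p[:,2]),p.min(0).round(4),p.max(0).round(4))
B=[]
for a in np.arange(-10,190,4):
    t=np.radians(a); dv=np.array([np.cos(t),np.sin(t)]); q=p[:,:2]-[.4945,-.032]
    s=abs(q@[-dv[1],dv[0]])<.002; s&=(q@dv)>0
    if s.any(): B.append([a,(q@dv)[s].max()])
B=np.array(B); t=np.radians(B[:,0]); P=np.c_[np.cos(t),np.sin(t)]*B[:,1:]+[.4945,-.032]
f=lambda c:np.hypot(*(P-c).T)-.0417
r=least_squares(f,[.4945,-.032],loss="soft_l1",f_scale=.001); print(r.x.round(4),abs(r.fun).max().round(4),np.median(abs(r.fun)))
# flatness: tilt of disc top
top=p[np.hypot(*(p[:,:2]-r.x).T)<.037]; top=top[abs(top[:,2]-np.median(top[:,2]))<.004]
A=np.c_[top[:,:2]-r.x,np.ones(len(top))]; print(np.linalg.lstsq(A,top[:,2],rcond=None)[0].round(4))
```

```text
9401 0.1658474542404941 [ 0.4529 -0.07    0.1526] [0.5364 0.0115 0.175 ]
[ 0.4945 -0.0301] 0.0004 0.00014919171750367444
[0.0013 0.0006 0.1659]
```

Call:
servo_tool(
  moves=[
    [[0,0,0],[0.01,0,0],10],
    [[0,0,0],[0.02,0,0],10],
    [[0,0,0],[0.025,0,0],10],
    [[0,0,0],[0.025,0,0],10],
    [[0,0,0],[0.025,0,0],10],
    [[0,0,0],[0.02,-0.0004,0],10],
    [[0,0,0],[0.012,0,0],10],
    [[0,0,0],[0,0,0.01],10],
    [[0,0,0],[0,0,0.02],10],
    [[0,0,0],[0,0,0.02],10],
    [[0,0,0],[0,0,0.01],10],
    [[0,0,0],[0,0,0],10],
  ],
)

```text
time: 8.9
ee_pos: [0.4932, 0.106, 0.1156]
tcp_rot: [-179.8, 0.0, 90.0]
wrist_force: [0.4, -0.2, -1.4]
opening: 0.0224
grasp_force: 49.4
```

Call:
servo_tool(
  moves=[
    [[0,0,0],[0,0,0.005],10],
    [[0,0,0],[0,0,0.005],10],
    [[0,0,0],[0,0,0],10],
    [[0,0,0],[0,0,0],10],
    [[0,0,0],[0,0,0],10],
  ],
)

```text
time: 9.4
ee_pos: [0.4942, 0.1067, 0.1077]
tcp_rot: [180.0, -0.0, 90.0]
wrist_force: [-0.3, 0.0, -1.6]
opening: 0.0225
grasp_force: 49.4
```

Run:
```python
from h import *
o=get_obs(); print(o["ee_pos"],o["tcp_rot"],o["wrist_force"],o["time"],o["opening"])
for n in("scene","side"):
    im,d=camera(n); c=calibration(n); W=cloud(d,c)
    p=W[(np.hypot(W[...,0]-.494,W[...,1]-.106)<.06)&(abs(W[...,2]-.088)<.010)&(im.max(-1)>110)]
    print(n,len(p),((p.min(0)+p.max(0))/2).round(4),np.ptp(p,axis=0).round(3))
```

```text
[0.49420473 0.10672594 0.10765168] [ 1.79969269e+02 -4.36003822e-03  8.99964538e+01] [-0.26067395  0.03532994 -1.630312  ] 9.4 0.02250909509516304
scene 230 [0.4962 0.1047 0.0907] [0.085 0.081 0.015]
side 212 [0.4935 0.0979 0.0931] [0.082 0.069 0.01 ]
```

Call:
servo_tool(
  force=40,
  moves=[
    [[0,0,0],[0,0,0.005],10],
    [[0,0,0],[0,0,0.005],10],
    [[0,0,0],[0,0,0.004],10],
    [[0,0,0],[0,0,0.003],10],
    [[0,0,0],[0,0,0],10],
    [[0,0,0],[0,0,0.001],10],
    [[0,0,0],[0,0,0.001],10],
    [[0,0,0],[0,0,0],10],
    [[0,0,0],[0,0,0],10],
  ],
)

```text
time: 10.4
ee_pos: [0.4941, 0.1067, 0.0884]
tcp_rot: [180.0, -0.0, 90.0]
wrist_force: [0.2, -0.8, -2.1]
opening: 0.0227
grasp_force: 49.4
```

Call:
servo_tool(
  moves=[
    [[0,0,0],[0,0,0.0005],10],
    [[0,0,0],[0,0,0.0005],10],
    [[0,0,0],[0,0,0],10],
    [[0,0,0],[0,0,0],10],
  ],
)

```text
time: 10.8
ee_pos: [0.494, 0.1067, 0.0873]
tcp_rot: [-180.0, 0.0, 90.0]
wrist_force: [0.4, 0.3, -2.9]
opening: 0.0226
grasp_force: 49.4
```

Underside is about 62 mm up with no contact, so it is already below the button's top: the recess has found the button.

Call:
servo_tool(
  moves=[
    [[0,0,0],[0,0,0.0005],10],
    [[0,0,0],[0,0,0.0005],10],
    [[0,0,0],[0,0,0],10],
    [[0,0,0],[0,0,0],10],
  ],
)

```text
time: 11.2
ee_pos: [0.494, 0.1067, 0.0863]
tcp_rot: [-180.0, -0.0, 90.0]
wrist_force: [0.2, -0.1, -1.2]
opening: 0.0226
grasp_force: 49.4
```

Call:
servo_tool(
  moves=[
    [[0,0,0],[0,0,0.0004],10],
    [[0,0,0],[0,0,0],10],
    [[0,0,0],[0,0,0],10],
  ],
)

```text
time: 11.5
ee_pos: [0.494, 0.1067, 0.0859]
tcp_rot: [-180.0, -0.0, 90.0]
wrist_force: [-0.5, 0.6, -2.2]
opening: 0.0223
grasp_force: 49.4
```

Call:
servo_tool(
  moves=[
    [[0,0,0],[0,0,0.0005],10],
    [[0,0,0],[0,0,0],10],
    [[0,0,0],[0,0,0],10],
  ],
)

```text
time: 11.8
ee_pos: [0.494, 0.1067, 0.0854]
tcp_rot: [-180.0, 0.0, 90.0]
wrist_force: [-0.3, 0.0, -2.5]
opening: 0.0224
grasp_force: 49.4
```

Call:
servo_tool(
  moves=[
    [[0,0,0],[0,0,0.0004],10],
    [[0,0,0],[0,0,0],10],
    [[0,0,0],[0,0,0],10],
  ],
)

```text
time: 12.1
ee_pos: [0.494, 0.1067, 0.085]
tcp_rot: [-180.0, -0.0, 90.0]
wrist_force: [0.0, 1.1, -0.9]
opening: 0.0229
grasp_force: 49.4
```

Call:
servo_tool(
  moves=[
    [[0,0,0],[0,0,0.0003],10],
    [[0,0,0],[0,0,0],10],
    [[0,0,0],[0,0,0],10],
  ],
)

```text
time: 12.4
ee_pos: [0.4941, 0.1067, 0.0848]
tcp_rot: [180.0, -0.0, 90.0]
wrist_force: [-0.5, -0.4, -0.2]
opening: 0.0227
grasp_force: 49.5
```

Call:
servo_tool(
  moves=[
    [[0,0,0],[0,0,0.0003],10],
    [[0,0,0],[0,0,0],10],
    [[0,0,0],[0,0,0],10],
  ],
)

```text
time: 12.7
ee_pos: [0.4941, 0.1067, 0.0848]
tcp_rot: [180.0, -0.0, 90.0]
wrist_force: [-2.2, -0.3, 5.2]
opening: 0.0225
grasp_force: 50.1
```

Contact at the expected height, about 8 N. I'll release gently and back off.

Call:
servo_tool(
  force=20,
  moves=[
    [[0,0,0],[0,0,-0.0002],20],
    [[0,0,0],[0,0,0],28],
    [[0,0,0],[0,0,0],35],
    [[0,0,0],[0,0,0],45],
    [[0,0,0],[0,0,0],60],
    [[0,0,0],[0,0,0],80],
    [[0,0,0],[0,0,0],100],
    [[0,0,0],[0,0,0],100],
    [[0,0,0],[0,0,0],100],
  ],
)

```text
time: 13.6
ee_pos: [0.494, 0.1067, 0.0846]
tcp_rot: [180.0, -0.0, 90.0]
wrist_force: [-0.3, 0.2, 1.4]
opening: 0.0854
grasp_force: 0.0
```

Call:
servo_tool(
  moves=[
    [[0,0,0],[0,0,-0.005],100],
    [[0,0,0],[0,0,-0.015],100],
    [[0,0,0],[0,0,-0.025],100],
    [[0,0,0],[0,0,-0.025],100],
    [[0,0,0],[-0.01,0,-0.02],100],
    [[0,0,0],[-0.03,0,-0.01],100],
    [[0,0,0],[-0.04,0,0],100],
    [[0,0,0],[-0.03,0,0],100],
    [[0,0,0],[-0.01,0,0],100],
    [[0,0,0],[0,0,0],100],
    [[0,0,0],[0,0,0],100],
    [[0,0,0],[0,0,0],100],
  ],
)

```text
time: 14.8
ee_pos: [0.4941, -0.0123, 0.1848]
tcp_rot: [180.0, -0.0, 90.1]
wrist_force: [-0.6, -0.0, -0.8]
opening: 0.0852
grasp_force: 0.0
```

Run:
```python
from h import *
o=get_obs(); print(o["ee_pos"],o["wrist_force"],o["time"])
c=calibration("wrist"); im,d=camera("wrist"); W=wcloud(d,c)
m=(np.hypot(W[...,0]-.494,W[...,1]-.106)<.06)&(d>0)
for lo,hi in((.107,.12),(.068,.082),(.05,.065)):
    p=W[m&(W[...,2]>lo)&(W[...,2]<hi)]; print(len(p),((p.min(0)+p.max(0))/2).round(4),np.ptp(p,axis=0).round(3),np.median(p[:,2]).round(4))
top=W[m&(abs(W[...,2]-.074)<.003)&(im.max(-1)>60)]
A=np.c_[top[:,:2]-[.494,.106],np.ones(len(top))]; print("tilt",np.linalg.lstsq(A,top[:,2],rcond=None)[0].round(4))
im2,_=camera("side"); u,v=proj((.494,.106,.05),calibration("side")).astype(int)
cv2.imwrite("pics/f.png",np.vstack([im[:,:,::-1],cv2.resize(im2[v-40:v+10+20,u-60:u+60],(640,200+173-0))[:,:,::-1]])[:600])
cv2.imwrite("pics/f.png",np.hstack([im[:,120:520,::-1],cv2.resize(im2[v-50:v+50,u-50:u+50],(400,400))[:,:,::-1]]))
```

```text
[ 0.49409322 -0.01230786  0.18478412] [-0.58432614 -0.04757956 -0.78745923] 14.8
909 [0.4943 0.1063 0.1116] [0.023 0.023 0.009] 0.1137
6959 [0.494  0.1062 0.0759] [0.083 0.083 0.011] 0.0737
1485 [0.4941 0.1069 0.0598] [0.095 0.095 0.005] 0.0597
tilt [0.0009 0.0014 0.0737]
```

View pics/f.png

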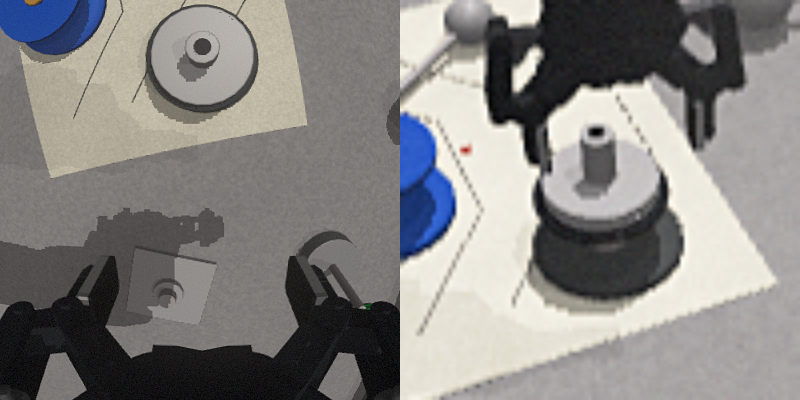

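The base sits flat (disc top 73.7 mm, tilt below 0.1°) and is centred within 1 mm on the platform (left crop (202,58), right crop (600,185)). The gripper is clear.

```bash
python3 -c "
from workcell import *
print(job_done())"
```

```text
the job is handed in; nothing more can be done
None
```

The silver base is seated flat and fully home over the brass button, centred on the platform to within about 1 mm by the wrist camera. I let go of it, didn't touch the other pieces, and handed the job in at about 15 s.

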